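# Press the anvil plate home in the setting base

## Task

Fit the oblong steel anvil plate from the wooden rack into the setting base: its long side runs from cheek to cheek, and it must be pushed down against the stiff brass studs until it lies level and fully home, flush with the grey base all round. In the rack only its ends can be gripped and in the base only its long sides, so set it down flat on the bench in between, let go, and take it again the other way. Lower it between the cheeks without dropping it, leave the other two plates where they lie in the rack, and do not disturb the other things on the bench.

Things in the scene. Friction and masses are not known exactly. Their poses are not given: they have to be found in the camera images.
- plate_oblong: The plate to fit: bright steel slab, 64 mm long (its x), 48 mm wide (its y), 14 mm thick, about 0.33 kg, three small dark cups in a row on top. Origin: centre of its underside. Starts flat in one of the three bays of the rack.
- plate_large: Another steel plate, 64 x 60 x 14 mm (x, y, z), too wide for the base. Origin: centre of its underside. Stays in the rack.
- plate_small: Another steel plate, square, 48 x 48 x 14 mm, too short for the base. Origin: centre of its underside. Stays in the rack.
- rack: Fixed wooden rack: floor board 150 mm (its x) by 213 mm (its y), top 8 mm above the bench; four walls along x (76 mm long, 6 mm thick, tops 34 mm above the bench) make three bays 63 mm wide, centred at y = -69, 0 and 69 mm, open at both x ends. Each plate lies with its x along the rack's x. Origin: centre of the underside, on the bench.
- seat: The setting base: fixed grey block 124 mm (its x) by 140 mm (its y), top face 26 mm above the bench. In its middle a recess 68 (x) by 52 (y) mm, 14 mm deep, with a small lead-in on both long edges. At each x end of the recess stands a dark steel cheek, 50 mm wide, top 61 mm above the bench, flared in its upper half; the y sides are open. Origin: centre of the underside, on the bench.
- seat_floor (a point): Centre of the recess floor, 12 mm above the bench, axes of the base. The underside of a plate fully home lies here, its top level with the base. Four brass studs (8 mm diameter) at x = +-23, y = +-16 mm rise 8 mm from the floor; each slides down stiffly (about 2 N) and stays where pushed; a plate laid on them stands 8 mm proud of the base.
- jar: Bystander: closed jar, 64 mm diameter, 85 mm tall, upright. Origin: centre of its underside.
- spool: Bystander: dark wooden spool, 56 mm diameter, 68 mm tall, upright. Origin: centre of its underside.
- tin: Bystander: open steel tin, 68 mm diameter, 35 mm tall. Origin: centre of its underside.
- drift: Bystander: dark steel drift punch standing upright beside the setting base, 26 mm diameter, 75 mm tall. Origin: centre of its underside.
- sanding_block: Bystander: cork block 40 x 70 x 30 mm (x, y, z) beside the rack. Origin: centre of its underside.
- hammer: Bystander: hammer, 270 mm long along its x, lying on the bench. Origin: its middle, on the bench.
- awl: Bystander: awl with a dark handle, 170 mm long along its x, lying on the bench. Origin: its middle, on the bench.
- last: Bystander: wooden shoe last, about 230 mm long (its x), 82 mm wide, 85 mm tall, on its sole. Origin: its middle, on the bench.
Not all that is in view belongs to the job. Leave any pink look-alike of the plate_oblong alone. There is more than one size of the seat; the job needs the larger.

How it is judged (in metres and radians):
On the way:
1. the oblong plate lies flat on the bench, let go of (height (world z) of plate_oblong below 0.005 m and angle between plate_oblong's own z axis and vertical below 0.06 rad and contact force between the fingers and plate_oblong below 0.1 N and linear speed of plate_oblong below 0.03 m/s), for 0.2 s.
At the end, for the whole second after the job is handed in: The oblong plate lies in the recess, its x along the seat's x (either way round), its underside within 1.5 mm of the recess floor, level to 0.03 rad, at rest and let go; the other two plates are within 20 mm and the bystanders within 30 mm of where they started (z of plate_oblong in the frame of seat_floor between -0.003 and 0.0015 m and horizontal distance between plate_oblong and seat_floor below 0.004 m and angle between the x axis of plate_oblong and the x axis of seat_floor, either way round below 0.12 rad and angle between plate_oblong's own z axis and vertical below 0.03 rad and linear speed of plate_oblong below 0.02 m/s and distance of each of plate_large, plate_small from where it was at the start of the episode below 0.02 m and distance of each of jar, spool, tin, hammer, awl, last, drift, sanding_block from where it was at the start of the episode below 0.03 m); the robot touches nothing.
It fails at once if another plate was shifted by more than 20 mm (distance of any of plate_large, plate_small from where it was at the start of the episode above 0.02 m).
It fails at once if a bystander was shifted by more than 30 mm (distance of any of jar, spool, tin, hammer, awl, last, drift, sanding_block from where it was at the start of the episode above 0.03 m).
It fails at once if the plate was dropped into the base (faster than 0.45 m/s there) (horizontal distance between plate_oblong and seat_floor below 0.02 m and z of plate_oblong in the frame of seat_floor below 0.06 m and linear speed of plate_oblong above 0.45 m/s).
It also fails if it takes over 64 s, if anything falls off the work surface, if the arm or the gripper's body presses on something with over 40 N, if the wrist force passes 120 N, or if a joint passes its speed limit or range.

## Robot

A 6-joint arm with a two-finger parallel gripper is mounted at the origin on the work surface. World frame = base frame: x ahead of the robot, y to its left, z up, the work surface at z = 0. Lengths are in m, angles in degrees, forces in N, time in s.
With the tool pointing down it reaches from about 0.35 to 0.875 m from the base axis. Payload 4.2 kg.
Tool frame: the origin (TCP) lies between the finger pads; the fingertips stand 25 mm ahead of it and the grasp point (between the pads) lies 6 mm ahead of it; x points along the fingers, y is the direction in which the jaws open and shut, and the axes are right-handed (so a half turn about x gives the same grasp; the last joint's range is limited). The gripper opens to 85 mm and grips with 20 to 120 N. Pads are 22 mm wide; open, the fingers measure 114 mm over their backs; the gripper's body (76 mm by 85 mm) begins 54 mm behind the grasp point. The pads swing forward as they close: fully open they stand 13 mm farther back than shut.
Start: joints at [88.671, 22.042, 0.453, 0, -68.411, -14.817], TCP at [0.174, 0.6, 0.256] pointing down, gripper open.
Joint ranges: [-179.83, 179.83], [-69.29, 118.12], [-61.27, 80.66], [-181.25, 117.63], [-171.15, -9.14], [-177.46, 177.46]. Speed limits (degrees/s): [159.86, 159.86, 180, 180, 180, 180].

## Interface

Orientations are given as [roll, pitch, yaw] about the fixed x, y, z axes, in that order (R = Rz(yaw) Ry(pitch) Rx(roll)).
In Python, from plant import bot, optics gives the robot as it stands. The module is installed in compiled form; this text tells all that it offers.
- The arm moves only by the shell command python3 -m crank 'ROWS' [FORCE]. ROWS is JSON, a list that holds one entry, the list of rows, each a list of 7 numbers: the turn, a rotation vector about the world's x, y, z in rad, then the shift along the world's x, y, z in m, then the opening, from -1 (shut) to 1 (fully open), so that 0 is half open. A call has 1 to 20 rows; each row is the pose to reach, as a shift and turn from the pose measured when the call began; what a row does not reach only later rows make up. A row lasts 1/12 s, in which the tool goes at most 41.7 mm and 7.16 degrees, less where a joint would pass 70% of its speed; a pose out of reach is approached as far as the arm can. A call with a gripper value outside its range is refused whole. The fingers move at their own pace and stop on an object; FORCE is the grip in N (left out, the last holds). Time passes only in rows, so rows that repeat a pose let the fingers close. It gives the time, the measured TCP pose, the force and the opening at its end, in the units of the state.
- bot.get_state(): the state, without advancing time (a new reading comes with each control period).
- optics.snapshot(name): name is "scene" or "top"; returns (picture, depth): 384x512x3 uint8, red, green, blue; 384x512 float32, m along the optical axis (not along the pixel's ray), 0 where there is no reading.
- optics.camera_model(name): a dict with "camera_matrix" (3x3 intrinsics, pixels), "k1" (the pictures are not rectified: a ray, as slopes to the right and down, at radius r is drawn at 1 + k1 r^2 times it, then the intrinsics apply), "view" (4x4, takes a point from world to camera coordinates). Camera axes: x right, y down, z forward; pixel columns grow to the right and rows downward; lengths in m; the calibration is good to about 2 mm. A picture is of the moment at which its call begins. camera_model takes no time and is no camera call.
- bot.close_job(): hands the job in, once; it reports no verdict.
The state is a dict: "t": time; "joint_pos": joint angles; "joint_vel": joint speeds; "effort": joint torques, N m; "position": TCP position; "tool_rot": TCP orientation; "contact_force": force on the tool from outside, world axes, zero at the start; "torque": the same for the moment, N m; "grip_width": finger opening in m.
Only numpy, scipy, OpenCV 4.12 (cv2) and the standard library are available. Lean on these libraries where they do the work, as an engineer would, in place of code of your own. Each camera call takes 0.05 s, during which the arm holds its last target.

## Working session

There is one attempt and no reset: what is moved stays moved. The work goes in short steps, Python scripts to look and compute and a shell command to move; the robot and the scene stay as the last step left them, time stands still between calls to the robot, and variables do not carry over. Pictures are saved under pics/ and viewed, and the job is handed in when it is done.

```bash
mkdir -p pics; ls; python3 - <<'E'
from plant import bot, optics
import cv2,numpy as np
print(bot.get_state())
for n in ("scene","top"):
    p,d=optics.snapshot(n); m=optics.camera_model(n); print(n,m)
    np.savez(f"{n}0.npz",p=p,d=d)
    cv2.imwrite(f"pics/{n}0.png",cv2.resize(p[:,:,::-1],(800,600),interpolation=cv2.INTER_CUBIC))
E
```

```text
pics
{'t': 0.0, 'joint_pos': array([ 8.86720327e+01,  2.20917313e+01,  3.80792029e-01, -2.99689137e-02,
       -6.84118423e+01, -1.48179725e+01]), 'joint_vel': array([-0.19533456, -0.0405786 , -0.00374053, -0.02391088,  0.00620769,
       -0.02474127]), 'effort': array([-1.40617749e-04, -3.92293918e+01,  1.88403010e+01,  4.18629706e+00,
       -4.69669205e-03, -7.05903773e-06]), 'position': array([0.17361579, 0.59985411, 0.25521569]), 'tool_rot': array([  92.04145524,   89.87409836, -104.11554102]), 'contact_force': array([ 0.19178595, -0.30778014,  0.6423231 ]), 'torque': array([-0.03537411,  0.02475956, -0.03273785]), 'grip_width': 0.08523792573071653}
scene {'camera_matrix': array([[496.62903716,   0.        , 261.97417396],
       [  0.        , 496.62903716, 191.22372407],
       [  0.        ,   0.        ,   1.        ]]), 'k1': -0.16676228345893332, 'view': array([[-0.84305875,  0.53778379,  0.00636683,  0.45634324],
       [ 0.45179262,  0.71457758, -0.53409954, -0.24502734],
       [-0.29177967, -0.4474008 , -0.84539763,  1.97246156],
       [ 0.        ,  0.        ,  0.        ,  1.        ]])}
top {'camera_matrix': array([[477.70615123,   0.        , 252.03780662],
       [  0.        , 477.70615123, 195.6044018 ],
       [  0.        ,   0.        ,   1.        ]]), 'k1': 0.06542515840131521, 'view': array([[-0.02083451, -0.99972805,  0.01047581,  0.00478019],
       [-0.98620118,  0.01882911, -0.16447702,  0.53405206],
       [ 0.16423504, -0.01375806, -0.98632528,  1.51674749],
       [ 0.        ,  0.        ,  0.        ,  1.        ]])}
```

View pics/scene0.png

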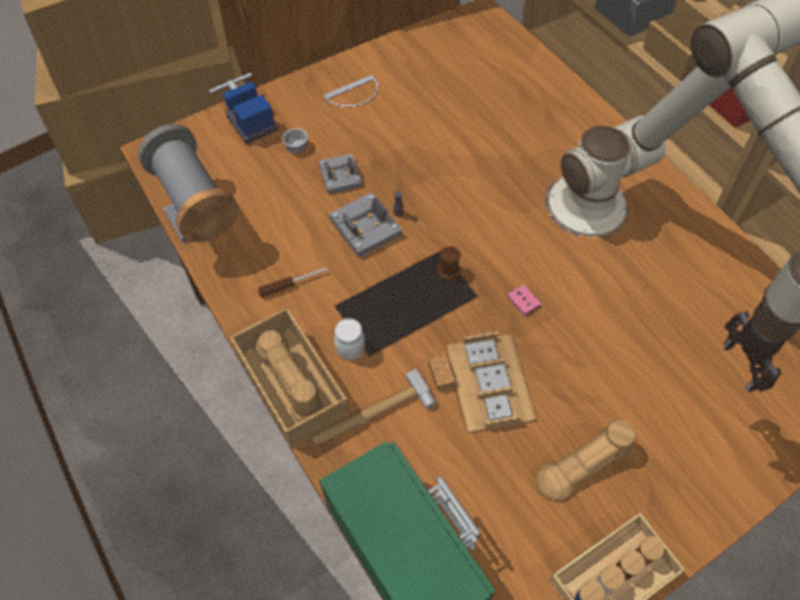

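View pics/top0.png

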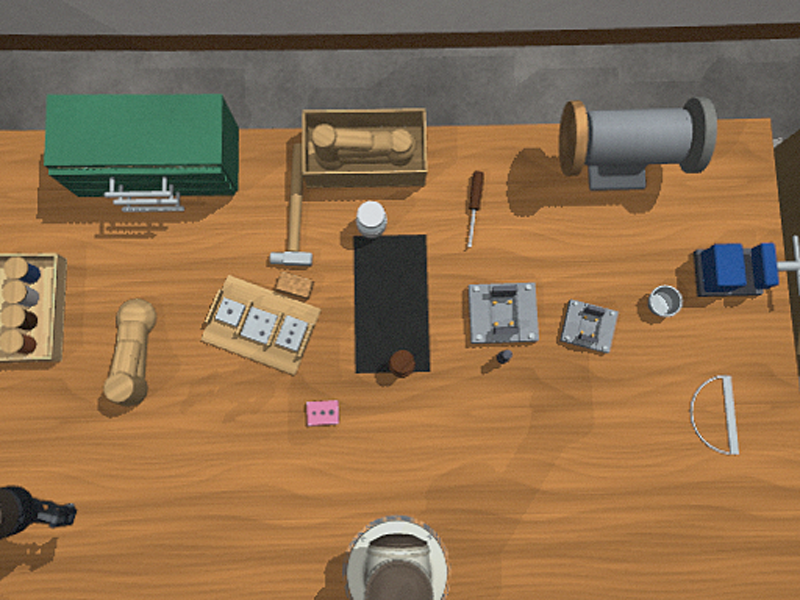

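The top view (800x600) shows the rack near (262,325), the larger base near (503,313), a smaller base at (590,325), and the pink decoy at (322,412). I'll enlarge the rack and the bases next.

```bash
cat > h.py <<'E'
import numpy as np,cv2
from plant import bot,optics
def ray(n,uv):
    m=optics.camera_model(n);K=m["camera_matrix"];k=m["k1"];V=m["view"]
    uv=np.atleast_2d(np.array(uv,float))
    d=cv2.undistortPoints(uv.reshape(-1,1,2),K,np.array([k,0,0,0,0.])).reshape(-1,2)
    R=V[:3,:3];c=-R.T@V[:3,3]
    return c,np.c_[d,np.ones(len(d))]@R
def plane(n,uv,z):
    c,r=ray(n,uv); return c+r*((z-c[2])/r[:,2])[:,None]
def proj(n,P):
    m=optics.camera_model(n);V=m["view"]
    P=np.atleast_2d(np.array(P,float))
    return cv2.projectPoints(P,cv2.Rodrigues(V[:3,:3])[0],V[:3,3],m["camera_matrix"],np.array([m["k1"],0,0,0,0.]))[0].reshape(-1,2)
def crop(p,x0,y0,w,h,s,f):
    im=cv2.resize(np.ascontiguousarray(p[y0:y0+h,x0:x0+w,::-1]),None,fx=s,fy=s,interpolation=cv2.INTER_CUBIC)
    cv2.imwrite(f,im)
E
python3 - <<'E'
from h import *
p=np.load("top0.npz")["p"]
crop(p,120,165,100,80,8,"pics/rack0.png")
crop(p,290,170,110,80,7,"pics/seat0.png")
p=np.load("scene0.npz")["p"]
crop(p,270,200,90,80,7,"pics/rack0s.png")
crop(p,195,90,80,80,7,"pics/seat0s.png")
E
```

```text
(no output)
```

View pics/rack0.png

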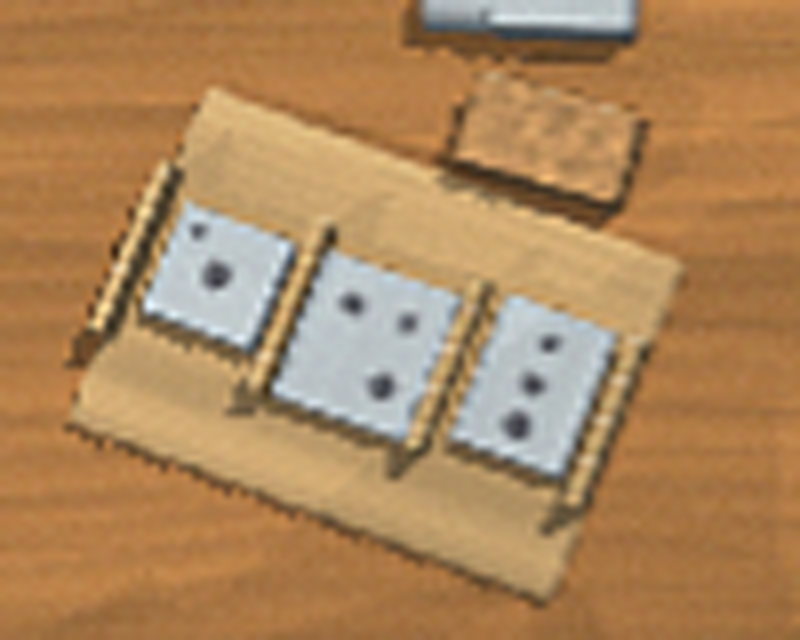

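View pics/seat0.png

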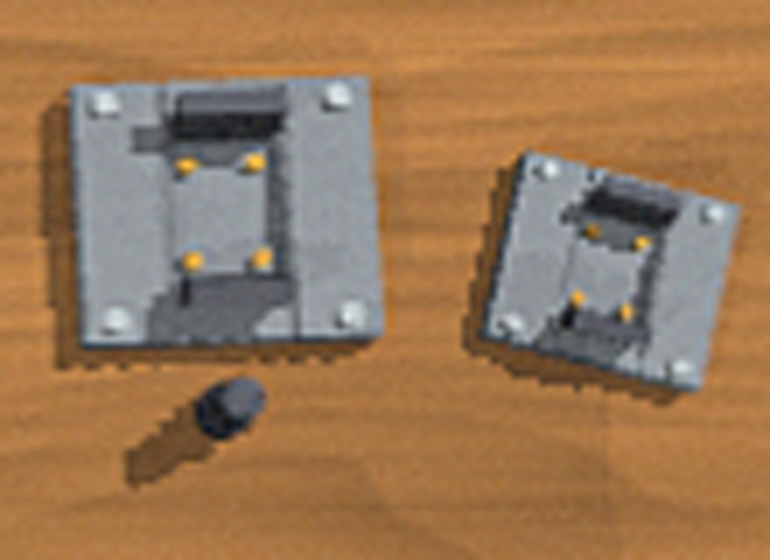

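View pics/rack0s.png

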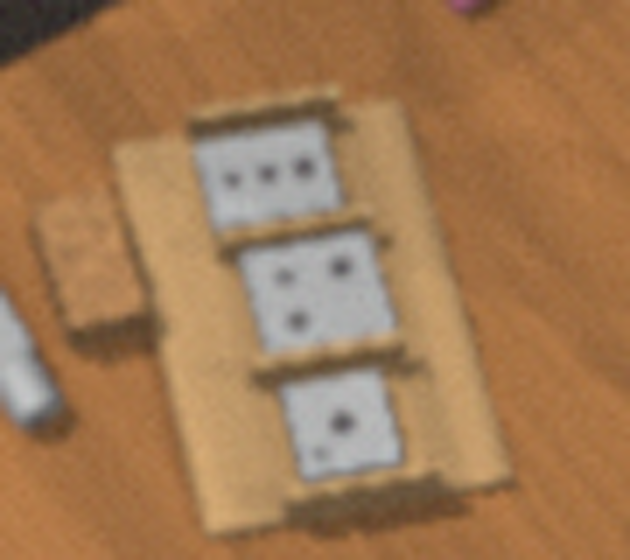

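View pics/seat0s.png

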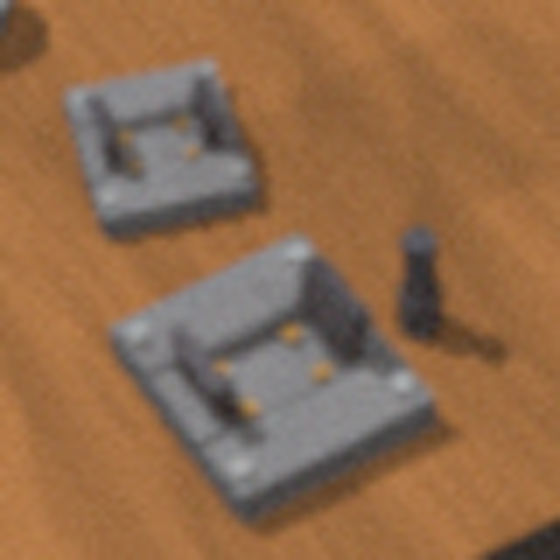

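The candidates for the plate are these:
- **Rack plates, in the top crop:** (215,270) has two unequal cups and is square. (365,345) has three cups in a triangle. (535,385), full-resolution (187,213), has three cups in a row and is oblong.
- **Pink block:** a look-alike, not for this job.

The right-bay plate fits the description, and the scene crop agrees, with the row of three at (265,172). For the base, the left one (225,210) is the larger.

Next I'll measure.

```bash
python3 - <<'E'
from h import *
def big(mask):
    c,_=cv2.findContours(mask.astype(np.uint8),cv2.RETR_EXTERNAL,cv2.CHAIN_APPROX_NONE)
    return sorted(c,key=cv2.contourArea,reverse=True)
def rep(name,n,c,z,off):
    uv=c.reshape(-1,2)+np.array(off)
    P=plane(n,uv,z)[:,:2]
    h=cv2.minAreaRect((P*1000).astype(np.float32))
    print(name,n,np.round(h[0],1),np.round(h[1],1),round(h[2],1))
    return cv2.boxPoints(h)
for n,rb,sb in (("top",(120,165,100,80),(290,170,60,60)),("scene",(270,200,90,80),(195,118,70,50))):
    p=np.load(f"{n}0.npz")["p"]
    x,y,w,h=rb
    hsv=cv2.cvtColor(p,cv2.COLOR_RGB2HSV)
    m=(hsv[...,1]<60)&(hsv[...,2]>130)
    vis=np.zeros_like(m); vis[y:y+h,x:x+w]=m[y:y+h,x:x+w]
    for c in big(vis)[:4]:
        print(cv2.contourArea(c),cv2.boundingRect(c)); rep("plate",n,c,.022,(0,0))
    x,y,w,h=sb
    m=(hsv[...,1]<70); vis=np.zeros_like(m); vis[y:y+h,x:x+w]=m[y:y+h,x:x+w]
    c=big(vis)[0]; print(cv2.contourArea(c),cv2.boundingRect(c)); rep("seat@26",n,c,.026,(0,0))
    # studs
    m=(hsv[...,0]>12)&(hsv[...,0]<28)&(hsv[...,1]>140)&(hsv[...,2]>170)
    vis=np.zeros(m.shape,np.uint8); vis[y+5:y+h-5,x+5:x+w-5]=m[y+5:y+h-5,x+5:x+w-5]
    k,l,st,ce=cv2.connectedComponentsWithStats(vis)
    for i in range(1,k):
        if 2<st[i,4]<40: print("stud",st[i],np.round(plane(n,ce[i],.020)*1000,1))
    # bench points for sanity: drift etc
for n,uv in (("top",(323,229)),):
    print(plane(n,uv,.075))
E
```

```text
316.0 (154, 196, 24, 24)
plate top [502.7 279.4] [59.7 63.4] 68.8
258.5 (176, 202, 21, 22)
plate top [485.5 211.4] [49.2 63. ] 68.3
185.5 (138, 190, 19, 18)
plate top [533.1 340.3] [48.8 47.4] 68.0
57.0 (173, 165, 27, 4)
plate top [640.4 212.2] [86.6 10.3] 89.0
1562.5 (300, 181, 45, 39)
seat@26 top [ 518.9 -235.4] [127.5 143.1] 0.9
stud [295 179  10   7  34] [[ 585.3 -160.6   20. ]]
stud [343 184   2  11  15] [[ 557.7 -311.7   20. ]]
stud [325 192   3   2   4] [[ 543.  -252.1   20. ]]
stud [317 206   2   2   3] [[ 496.9 -221.3   20. ]]
stud [327 206   2   2   3] [[ 497.4 -254.4   20. ]]
stud [341 219   4   3   8] [[ 451.1 -302.    20. ]]
stud [326 221  13   4  20] [[ 442.4 -268.4   20. ]]
stud [313 222  11   3  25] [[ 443.6 -221.1   20. ]]
259.5 (304, 233, 23, 18)
plate scene [505.3 277.8] [56.3 66.8] 69.1
219.0 (298, 217, 21, 16)
plate scene [488.1 211.9] [50.4 67.4] 68.9
188.5 (310, 253, 18, 16)
plate scene [536.2 341.4] [51.5 50.4] 67.7
59.0 (270, 242, 7, 18)
plate scene [644.4 230.1] [63. 20.] 57.0
1026.0 (211, 124, 46, 40)
seat@26 scene [ 524.3 -228.9] [130.8 154.7] 0.5
stud [200 123   5   5  11] [[ 583.2 -377.    20. ]]
stud [204 127  12   8  36] [[ 567.6 -334.4   20. ]]
stud [250 156  10   7  37] [[ 496.1 -124.    20. ]]
stud [200 159   2   4   5] [[ 671.6 -227.9   20. ]]
stud [214 159   3   3   5] [[ 622.5 -200.    20. ]]
[[ 0.41749999 -0.22777174  0.075     ]]
```

```bash
python3 - <<'E'
from h import *
for n,sb in (("top",(309,187,22,24)),("scene",(222,134,24,18))):
    p=np.load(f"{n}0.npz")["p"].astype(float)
    x,y,w,h=sb
    g=p[y:y+h,x:x+w]; yl=np.clip((g[...,0]-g[...,2])-35,0,None)
    k,l,st,ce=cv2.connectedComponentsWithStats((yl>0).astype(np.uint8))
    for i in range(1,k):
        if st[i,4]<4: continue
        ys,xs=np.nonzero(l==i); wt=yl[ys,xs]
        uv=np.array([xs@wt,ys@wt])/wt.sum()+(x,y)
        print(n,st[i,4],np.round(uv,2),np.round(plane(n,uv,.020)[0,:2]*1000,1))
    # corner screws
    x,y,w,h=(290,170,65,60) if n=="top" else (205,118,60,50)
    hsv=cv2.cvtColor(np.load(f"{n}0.npz")["p"],cv2.COLOR_RGB2HSV)
    m=(hsv[...,2]>185)&(hsv[...,1]<60); v=np.zeros(m.shape,np.uint8); v[y:y+h,x:x+w]=m[y:y+h,x:x+w]
    k,l,st,ce=cv2.connectedComponentsWithStats(v)
    for i in range(1,k): print("screw",st[i,4],ce[i].round(1),np.round(plane(n,ce[i],.027)[0,:2]*1000,1))
# depth check
    d=np.load(f"{n}0.npz")["d"]; 
    def w3(u,v):
        c,r=ray(n,(u,v)); return c+r[0]*d[v,u]
    print([np.round(w3(*q),3) for q in (((186,215),(305,200),(319,199)) if n=="top" else ((304,222),))])
E
```

```text
top 8 [316.24 193.16] [ 542.2 -219.7]
top 8 [326.05 192.67] [ 543.3 -252.3]
top 7 [317.12 206.72] [ 496.7 -220.6]
top 7 [326.99 206.4 ] [ 497.1 -253.3]
screw 8 [304.9 184.1] [ 572.2 -182.2]
screw 9 [338. 183.] [ 573.8 -292.2]
screw 9 [340.  214.3] [ 469.1 -293.4]
screw 11 [306.4 215.1] [ 468.7 -183.1]
[array([0.478, 0.213, 0.015]), array([ 0.519, -0.181,  0.023]), array([ 0.524, -0.229,  0.011])]
scene 9 [236.1  137.02] [ 499.6 -252.4]
scene 4 [240.52 142.56] [ 499.2 -219.9]
scene 7 [230.15 147.78] [ 545.7 -219.6]
[array([0.492, 0.195, 0.017])]
```

```bash
python3 - <<'E'
from h import *
from scipy.spatial.transform import Rotation as R
s=bot.get_state()
r=R.from_euler("xyz",s["tool_rot"],degrees=True).as_matrix(); print(r.round(3))
print("jaw yaw",np.degrees(np.arctan2(r[1,1],r[0,1])))
# height map from depth on bench in free area
d=np.load("top0.npz")["d"]; n="top"
v,u=np.mgrid[0:384,0:512]; c,rr=ray(n,np.c_[u.ravel(),v.ravel()])
P=c+rr*d.ravel()[:,None]; P=P[d.ravel()>0]
m=(P[:,0]>.28)&(P[:,0]<.6)&(P[:,1]>-.34)&(P[:,1]<.2)
H=np.full((16,27),-1.)
for q in P[m]:
    i=int((q[0]-.28)/.02);j=int((.2-q[1])/.02); H[i,j]=max(H[i,j],q[2])
print("cols y from .2 to -.34"); 
for i in range(15,-1,-1): print(f"{.28+.02*i:.2f}",(H[i]*1000).astype(int))
E
```

```text
[[-0.    -0.278 -0.96 ]
 [-0.002 -0.96   0.278]
 [-1.     0.002 -0.   ]]
jaw yaw -106.15767322407048
cols y from .2 to -.34
0.58 [37 33  5 10  8  9  8 11  9  9 11  8  9  8  8  6 11  6 23 23 21 31 30 31
 29 26 10]
0.56 [37 34 10  8  8  5  8  8  9  7  9  7  8  7  6  7  9  6 33 33 61 70 67 31
 35 33  8]
0.54 [31 29  9 12 10 11  5  8  9  7  9  9  8 10  8 12  8  7 31 35 62 65 64 53
 35 34  8]
0.52 [21 17 13  7  7  6  7 11  8  6  8  7  9  7  6 10  6  8 31 34 30 23 18 32
 36 30  7]
0.50 [28 31  7  6  9  6  8  7 14  8 11  7 10 12  5  9  8  8 32 35 32 21 19 33
 34 33  6]
0.48 [29 41  6  5  7  9 13  5  7  9  8  7  6  7  8  6  9  9 32 34 61 57 58 51
 32 34  9]
0.46 [38 39 10  8  9  6  8  7  8  9  7  7  9  7  8  6  9  6 32 38 65 67 67 65
 37 28  9]
0.44 [37  8  8  8  8  8  7 10  7  8  8  6 10  8  8  8 12  6 27 30 28 28 29 24
 32  8 10]
0.42 [37  7  7  8  7  5  8  8 10 10 76 74 68  8 10  8  9  8  5  8  6 83 78  8
  8  5  6]
0.40 [10  8  7  7  7  6  9  9  8 74 75 76 70  6  6  8  8  5  7 14  8 73 31  7
  8  7  6]
0.38 [ 6 10 11 10  8  9  8  7  8  6 69 70  9  7  6  8  9  6  7  7  6 11  9  7
  9  6  6]
0.36 [ 8  7  8  8  9  7  5  6  7  4  8 11  9  9  7  8  6  6  9  7 10  7  9  7
 10  9  6]
0.34 [13 16 17 21 20  6  6 12  8  8  7  7  9  9  7  7  9  8 10  9  8  7  7  7
  8  8  5]
0.32 [12 27 22 21 21  7  9  8  9  8  8  7  7  9  7  9 11  9  5  6  5  8  7  6
  7  7 11]
0.30 [14 21 21 22 14  8  3 12  7  7  7  9  8  9  8  7  9  8  6  6  8  7  8  7
  8 10  7]
0.28 [13 20 23 17 12  9  8 10 11 12 11  7  7  6  9  6  7  8  7  8  8 11  7  8
  6  8  9]
```

```bash
python3 -m crank '[[[0,0,-0.12,0.02,-0.025,0,1],[0,0,-0.24,0.04,-0.05,0,1],[0,0,-0.36,0.06,-0.075,0,1],[0,0,-0.48,0.08,-0.1,0,1],[0,0,-0.6,0.1,-0.125,0,1],[0,0,-0.72,0.12,-0.15,0,1],[0,0,-0.84,0.14,-0.175,-0.01,1],[0,0,-0.96,0.16,-0.2,-0.02,1],[0,0,-1.08,0.18,-0.225,-0.03,1],[0,0,-1.2,0.2,-0.25,-0.04,1],[0,0,-1.32,0.22,-0.275,-0.05,1],[0,0,-1.44,0.24,-0.3,-0.06,1],[0,0,-1.55,0.265,-0.33,-0.07,1],[0,0,-1.62,0.29,-0.36,-0.08,1],[0,0,-1.658,0.305,-0.38,-0.09,1],[0,0,-1.658,0.313,-0.388,-0.095,1],[0,0,-1.658,0.313,-0.388,-0.095,1],[0,0,-1.658,0.313,-0.388,-0.095,1]]]' 60
cat > st.py <<'E'
from h import *
from scipy.spatial.transform import Rotation as R
s=bot.get_state(); r=R.from_euler("xyz",s["tool_rot"],degrees=True).as_matrix()
print("t",round(s["t"],2),"pos",(s["position"]*1000).round(1),"jaw",round(np.degrees(np.arctan2(r[1,1],r[0,1])),2),"xaxis",r[:,0].round(4),"F",s["contact_force"].round(1),"w",round(s["grip_width"]*1000,1),"j",s["joint_pos"].round(1))
E
python3 st.py
python3 - <<'E'
from h import *
for n,b in (("top",(130,150,100,90)),("scene",(260,170,110,100))):
    p,d=optics.snapshot(n); np.savez(n+"1.npz",p=p,d=d); crop(p,*b,7,f"pics/{n}1.png")
E
```

```text
t: 1.6
position: [0.4867, 0.2116, 0.1599]
tool_rot: [111.4, 89.8, -179.8]
contact_force: [-0.9, 0.8, 0.2]
grip_width: 0.0856
t 1.6 pos [486.7 211.6 159.9] jaw 158.82 xaxis [-0.0027 -0.     -1.    ] F [-0.9  0.8  0.2] w 85.6 j [ 41.   18.4 -20.4  -0.1 -51.4 -62.1]
```

View pics/top1.png

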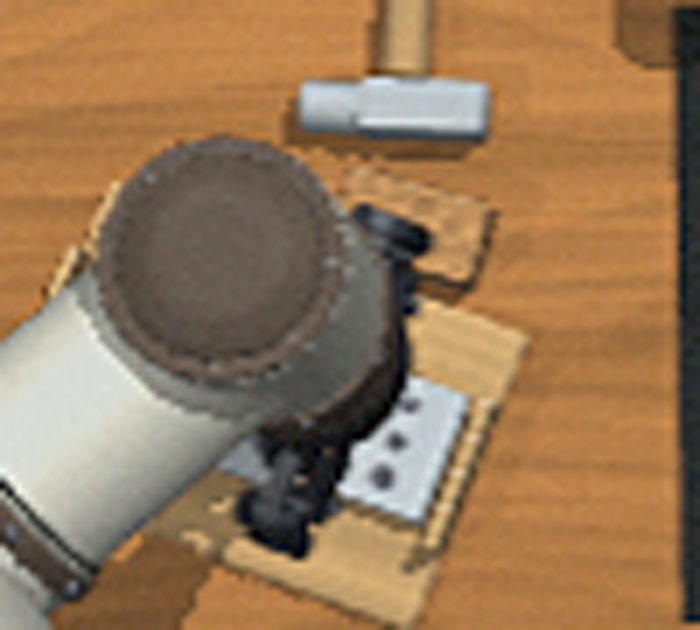

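View pics/scene1.png

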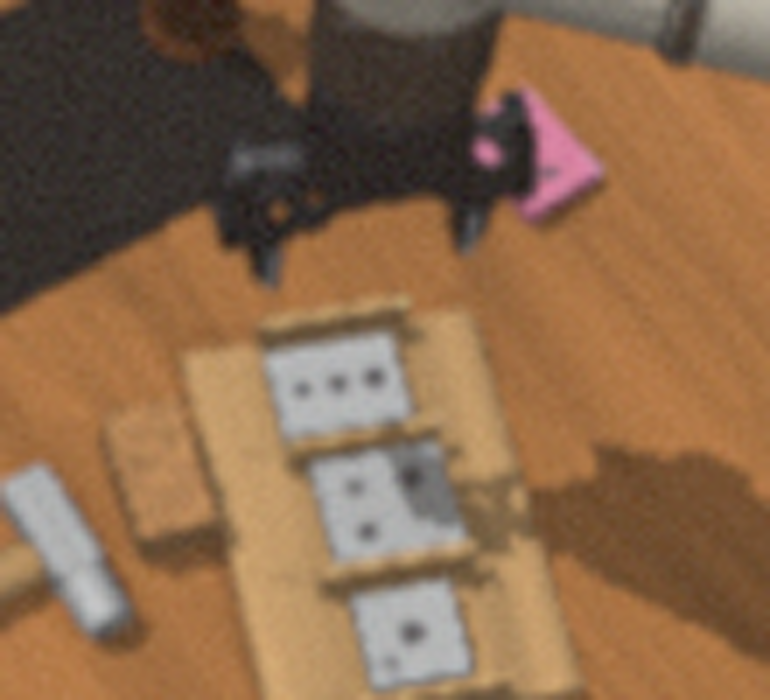

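The gripper is lined up with the oblong plate. In the scene crop the fingertips at (268,275) and (465,245) stand over the plate's ends at (335,385). I'll go down now.

```bash
python3 -m crank '[[[0,0,0,0,0,-0.03,1],[0,0,0,0,0,-0.06,1],[0,0,0,0,0,-0.085,1],[0,0,0,0,0,-0.1,1],[0,0,0,0,0,-0.11,1],[0,0,0,0,0,-0.115,1],[0,0,0,0,0,-0.12,1],[0,0,0,0,0,-0.123,1],[0,0,0,0,0,-0.126,1],[0,0,0,0,0,-0.126,1],[0,0,0,0,0,-0.126,1]]]'; python3 st.py
python3 - <<'E'
from h import *
for n,b in (("scene",(260,170,110,85)),):
    p,d=optics.snapshot(n);crop(p,*b,7,f"pics/{n}2.png")
E
```

```text
t: 2.62
position: [0.4867, 0.213, 0.0352]
tool_rot: [36.6, 89.9, 105.6]
contact_force: [-0.9, 0.1, 0.7]
grip_width: 0.0854
t 2.62 pos [486.7 213.   35.2] jaw 158.94 xaxis [-5.0e-04  1.7e-03 -1.0e+00] F [-0.9  0.1  0.7] w 85.4 j [ 41.1  28.5 -27.3  -0.2 -34.2 -62. ]
```

View pics/scene2.png

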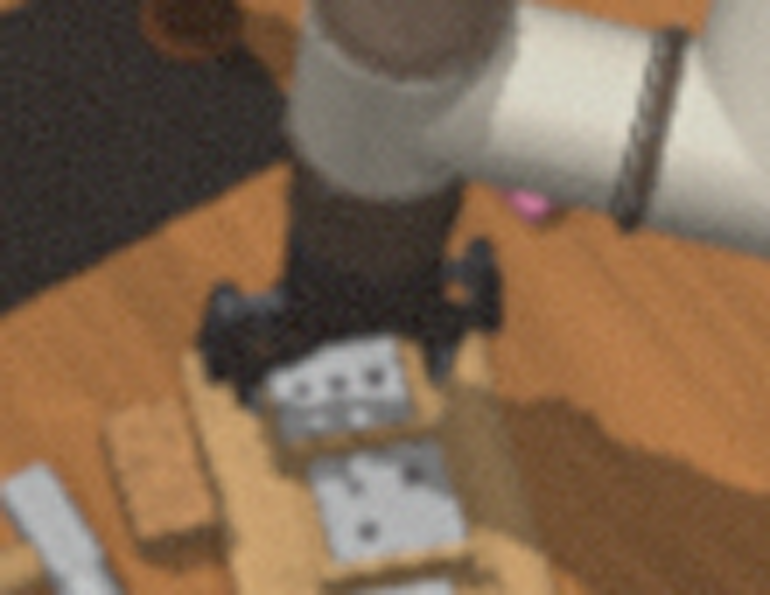

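The fingers straddle the plate's ends and there is no contact. I'll go 5 mm lower and close.

```bash
python3 -m crank '[[[0,0,0,0,0,-0.003,1],[0,0,0,0,0,-0.005,1],[0,0,0,0,0,-0.005,1]]]' 60; python3 st.py; python3 -m crank '[[[0,0,0,0,0,0,0.5],[0,0,0,0,0,0,0.3],[0,0,0,0,0,0,0.1],[0,0,0,0,0,0,0],[0,0,0,0,0,0,0],[0,0,0,0,0,0,0],[0,0,0,0,0,0,0],[0,0,0,0,0,0,0]]]' 60; python3 st.py
```

```text
t: 2.92
position: [0.4866, 0.2128, 0.03]
tool_rot: [49.3, 89.9, 118.2]
contact_force: [-0.6, 1.0, -0.1]
grip_width: 0.0853
t 2.92 pos [486.6 212.8  30. ] jaw 158.92 xaxis [-8.0e-04  1.5e-03 -1.0e+00] F [-0.6  1.  -0.1] w 85.3 j [ 41.1  29.  -27.5  -0.2 -33.5 -62. ]
t: 3.58
position: [0.4868, 0.2129, 0.0305]
tool_rot: [31.2, 89.9, 100.2]
contact_force: [-0.9, -0.4, 5.3]
grip_width: 0.0622
t 3.58 pos [486.8 212.9  30.5] jaw 158.94 xaxis [-3.0e-04  1.7e-03 -1.0e+00] F [-0.9 -0.4  5.3] w 62.2 j [ 41.1  29.  -27.4  -0.2 -33.5 -62. ]
```

```bash
python3 -m crank '[[[0,0,0,0,0,0.01,0],[0,0,0,0,0,0.03,0],[0,0,0,0,0,0.06,0],[0,0,0,0,0,0.09,0],[0,0,0,0,0,0.12,0],[0,0,0,0,0,0.12,0],[0,0,0,0,0,0.12,0]]]' 60; python3 st.py
python3 - <<'E'
from h import *
for n,b in (("scene",(260,150,110,85)),):
    p,d=optics.snapshot(n);crop(p,*b,7,f"pics/{n}3.png")
E
```

```text
t: 4.17
position: [0.487, 0.2133, 0.152]
tool_rot: [-3.1, 89.7, 65.8]
contact_force: [0.7, 0.3, -3.9]
grip_width: 0.0624
t 4.17 pos [487.  213.3 152. ] jaw 158.91 xaxis [ 0.0021  0.0046 -1.    ] F [ 0.7  0.3 -3.9] w 62.4 j [ 41.1  18.8 -21.   -0.2 -49.9 -62.1]
```

View pics/scene3.png

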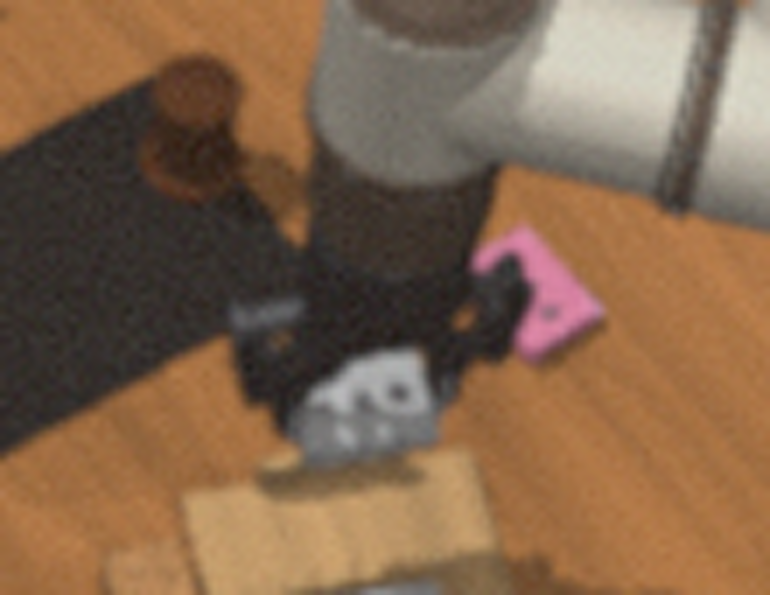

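The plate is held, with weight −3.9 N and its top visible at (385,390) in the crop. I'll carry it to free bench at about (0.38, −0.13), level with the seat's axis.

```bash
python3 -m crank '[[[0,0,0.03,-0.005,-0.02,0,0],[0,0,0.07,-0.015,-0.05,0,0],[0,0,0.11,-0.025,-0.085,0,0],[0,0,0.15,-0.036,-0.12,0,0],[0,0,0.19,-0.048,-0.155,0,0],[0,0,0.23,-0.06,-0.19,0,0],[0,0,0.27,-0.07,-0.225,0,0],[0,0,0.31,-0.08,-0.26,0,0],[0,0,0.35,-0.09,-0.295,0,0],[0,0,0.37,-0.1,-0.325,0,0],[0,0,0.382,-0.107,-0.343,0,0],[0,0,0.382,-0.107,-0.343,0,0],[0,0,0.382,-0.107,-0.343,0,0],[0,0,0.382,-0.107,-0.343,0,0]]]' 60; python3 st.py
python3 - <<'E'
from h import *
p,d=optics.snapshot("scene");crop(p,180,100,130,100,6,"pics/scene4.png")
p,d=optics.snapshot("top");crop(p,210,150,130,100,6,"pics/top4.png")
E
```

```text
t: 5.38
position: [0.3783, -0.1304, 0.1492]
tool_rot: [70.2, 89.7, 160.9]
contact_force: [1.2, 0.1, -2.6]
grip_width: 0.0624
t 5.38 pos [ 378.3 -130.4  149.2] jaw -179.26 xaxis [-0.0045  0.0016 -1.    ] F [ 1.2  0.1 -2.6] w 62.4 j [  4.4   7.2 -37.9  -0.2 -45.1  -3.6]
```

View pics/scene4.png

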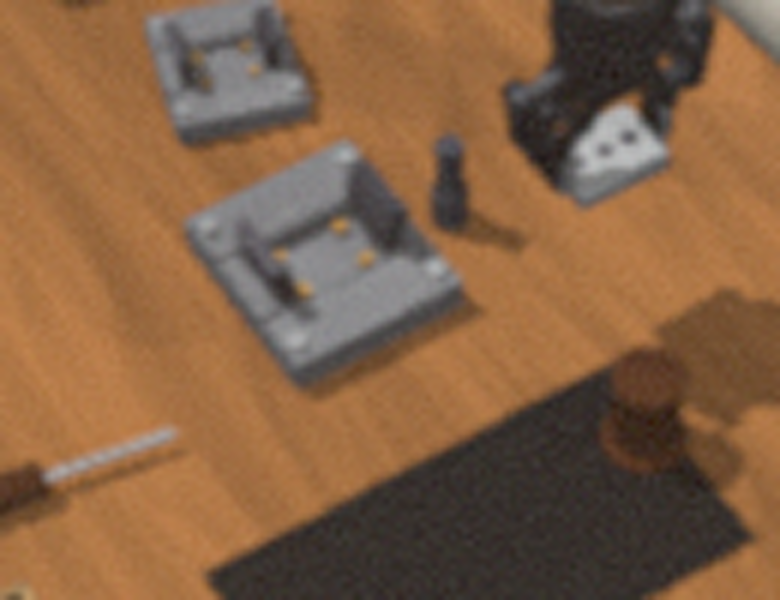

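View pics/top4.png

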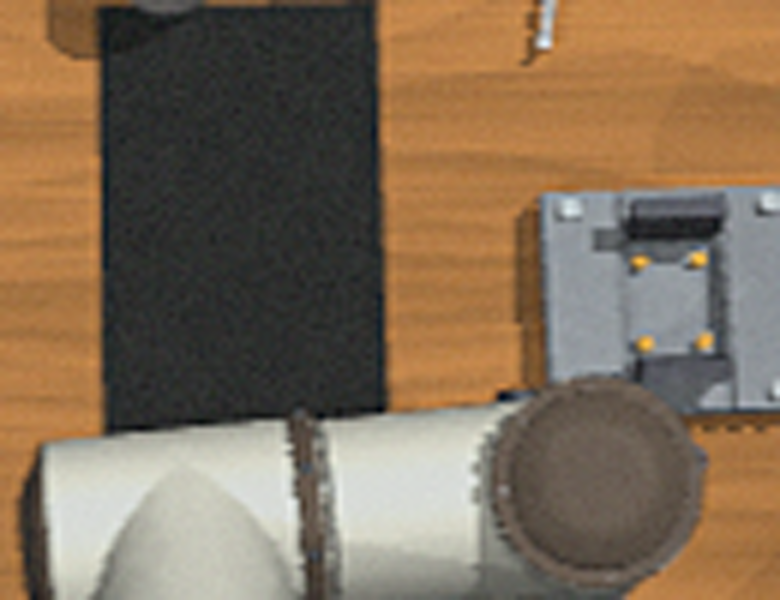

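The space around is clear. The underside is about 22.5 mm below the TCP, so I'll lower to a TCP height of about 26 mm first.

```bash
python3 -m crank '[[[0,0,0,0,0,-0.025,0],[0,0,0,0,0,-0.055,0],[0,0,0,0,0,-0.085,0],[0,0,0,0,0,-0.105,0],[0,0,0,0,0,-0.115,0],[0,0,0,0,0,-0.12,0],[0,0,0,0,0,-0.123,0],[0,0,0,0,0,-0.123,0],[0,0,0,0,0,-0.123,0]]]' 60; python3 st.py; python3 -m crank '[[[0,0,0,0,0,-0.001,0],[0,0,0,0,0,-0.002,0],[0,0,0,0,0,-0.003,0],[0,0,0,0,0,-0.003,0]]]' 60; python3 st.py
```

```text
t: 6.23
position: [0.3797, -0.1296, 0.0272]
tool_rot: [49.3, 89.9, 140.2]
contact_force: [0.6, -0.3, -2.4]
grip_width: 0.0622
t 6.23 pos [ 379.7 -129.6   27.2] jaw -179.12 xaxis [-0.0019  0.0016 -1.    ] F [ 0.6 -0.3 -2.4] w 62.2 j [  4.6  21.1 -45.7  -0.2 -23.3  -3.4]
t: 6.57
position: [0.3798, -0.1296, 0.0244]
tool_rot: [36.2, 89.9, 127.1]
contact_force: [-1.0, -0.2, -3.7]
grip_width: 0.062
t 6.57 pos [ 379.8 -129.6   24.4] jaw -179.13 xaxis [-0.0012  0.0016 -1.    ] F [-1.  -0.2 -3.7] w 62.0 j [  4.6  21.4 -45.9  -0.3 -22.8  -3.4]
```

```bash
python3 -m crank '[[[0,0,0,0,0,-0.001,0],[0,0,0,0,0,-0.002,0],[0,0,0,0,0,-0.0025,0],[0,0,0,0,0,-0.0025,0]]]' 60; python3 st.py
```

```text
t: 6.9
position: [0.3799, -0.1296, 0.0225]
tool_rot: [34.4, 89.9, 125.3]
contact_force: [-1.2, 1.6, 5.9]
grip_width: 0.0626
t 6.9 pos [ 379.9 -129.6   22.5] jaw -179.12 xaxis [-0.0011  0.0015 -1.    ] F [-1.2  1.6  5.9] w 62.6 j [  4.6  21.7 -45.9  -0.2 -22.4  -3.5]
```

There is contact at 22.5 mm, as expected. I'll open and raise, then turn −90° while up.

```bash
python3 -m crank '[[[0,0,0,0,0,0,0.7],[0,0,0,0,0,0,1],[0,0,0,0,0,0,1],[0,0,0,0,0,0,1],[0,0,0,0,0,0,1],[0,0,0,0,0,0,1],[0,0,0,0,0,0.01,1],[0,0,0,0,0,0.03,1],[0,0,0,0,0,0.06,1],[0,0,0,0,0,0.09,1],[0,0,0,0,0,0.1,1],[0,0,0,0,0,0.1,1]]]' 60; python3 st.py
python3 - <<'E'
from h import *
p,d=optics.snapshot("scene");np.savez("scene5.npz",p=p,d=d);crop(p,230,100,100,80,7,"pics/scene5.png")
E
```

```text
t: 7.9
position: [0.3818, -0.1296, 0.1252]
tool_rot: [-75.6, 89.6, 15.3]
contact_force: [0.5, 0.4, -0.5]
grip_width: 0.0856
t 7.9 pos [ 381.8 -129.6  125.2] jaw -179.09 xaxis [ 0.0062  0.0017 -1.    ] F [ 0.5  0.4 -0.5] w 85.6 j [  4.6   9.5 -39.7  -0.1 -40.4  -3.6]
```

View pics/scene5.png

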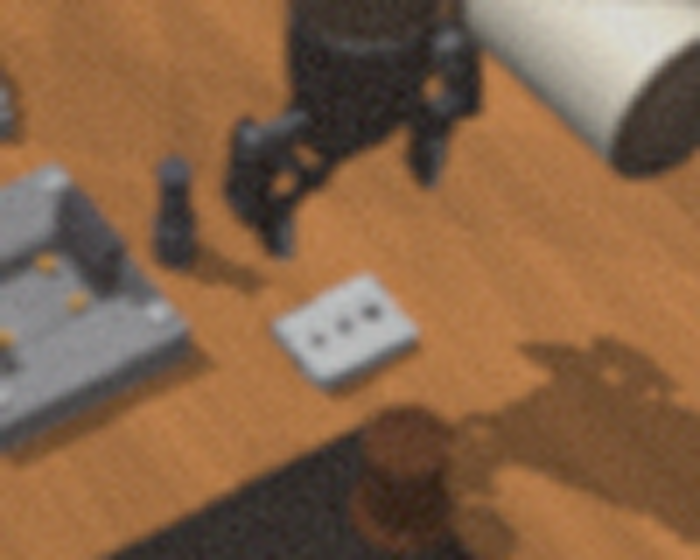

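```bash
python3 -m crank '[[[0,0,-0.12,0,0,0,1],[0,0,-0.24,0,0,0,1],[0,0,-0.36,0,0,0,1],[0,0,-0.48,0,0,0,1],[0,0,-0.6,0,0,0,1],[0,0,-0.72,0,0,0,1],[0,0,-0.84,0,0,0,1],[0,0,-0.96,0,0,0,1],[0,0,-1.08,0,0,0,1],[0,0,-1.2,0,0,0,1],[0,0,-1.32,0,0,0,1],[0,0,-1.44,0,0,0,1],[0,0,-1.53,0,0,0,1],[0,0,-1.572,0,0,0,1],[0,0,-1.572,0,0,0,1],[0,0,-1.572,0,0,0,1]]]' 60; python3 st.py
python3 - <<'E'
from h import *
p,d=optics.snapshot("scene");np.savez("scene6.npz",p=p,d=d)
for f in ("scene5","scene6"):
    p=np.load(f+".npz")["p"]
    hsv=cv2.cvtColor(p,cv2.COLOR_RGB2HSV); m=(hsv[...,1]<60)&(hsv[...,2]>125)
    v=np.zeros(m.shape,np.uint8); v[137:158,266:292]=m[137:158,266:292]
    c=max(cv2.findContours(v,0,cv2.CHAIN_APPROX_NONE)[0],key=cv2.contourArea)
    P=plane("scene",c.reshape(-1,2),.014)[:,:2]
    print(f,cv2.contourArea(c),[np.round(q,1) for q in cv2.minAreaRect((P*1000).astype(np.float32))], [np.round(q,1) for q in (plane("scene",[cv2.moments(c)["m10"]/cv2.moments(c)["m00"],cv2.moments(c)["m01"]/cv2.moments(c)["m00"]],.014)*1000)])
crop(p,230,100,100,80,7,"pics/scene6.png")
E
```

```text
t: 9.28
position: [0.3798, -0.1296, 0.1225]
tool_rot: [-109.1, 89.8, -108.2]
contact_force: [0.0, 0.2, -0.4]
grip_width: 0.0856
t 9.28 pos [ 379.8 -129.6  122.5] jaw 90.86 xaxis [-9.0e-04 -2.6e-03 -1.0e+00] F [ 0.   0.2 -0.4] w 85.6 j [  4.7   9.8 -40.1   0.2 -40.2 -94. ]
scene5 157.5 [array([ 384. , -129.9]), array([50.8, 68.2]), np.float64(89.3)] [array([ 382.9, -129.6,   14. ])]
scene6 155.5 [array([ 382.8, -128.6]), array([67.9, 51.8]), np.float64(3.3)] [array([ 382.7, -129.4,   14. ])]
```

View pics/scene6.png

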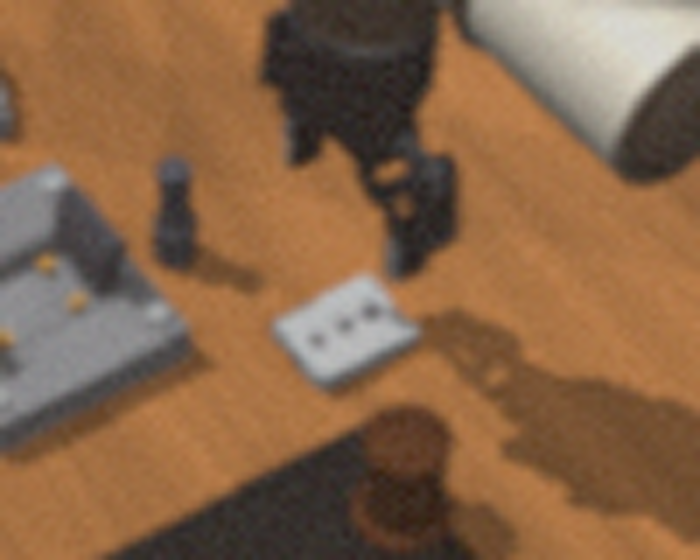

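Compared with the known TCP, the scene camera reads about +2.9 mm in x here. That correction puts the seat centre at x ≈ 0.5198, which agrees with the top camera. The plate lies flat at the crop's (345,330). I'll take its long sides high on the pads, with the TCP at about 32 mm.

```bash
python3 -m crank '[[[0,0,0,0,0,-0.02,1],[0,0,0,0,0,-0.045,1],[0,0,0,0,0,-0.065,1],[0,0,0,0,0,-0.08,1],[0,0,0,0,0,-0.086,1],[0,0,0,0,0,-0.09,1],[0,0,0,0,0,-0.09,1],[0,0,0,0,0,-0.09,1]]]' 60; python3 st.py; python3 -m crank '[[[0,0,0,0,0,0,0.6],[0,0,0,0,0,0,0.3],[0,0,0,0,0,0,0.1],[0,0,0,0,0,0,-0.1],[0,0,0,0,0,0,-0.3],[0,0,0,0,0,0,-0.3],[0,0,0,0,0,0,-0.3],[0,0,0,0,0,0,-0.3],[0,0,0,0,0,0,-0.3],[0,0,0,0,0,0,-0.3]]]' 60; python3 st.py
```

```text
t: 10.0
position: [0.3804, -0.1295, 0.0331]
tool_rot: [-78.6, 89.8, -77.7]
contact_force: [-0.0, 0.6, -0.5]
grip_width: 0.0852
t 10.0 pos [ 380.4 -129.5   33.1] jaw 90.89 xaxis [ 6.0e-04 -2.6e-03 -1.0e+00] F [-0.   0.6 -0.5] w 85.2 j [  4.7  20.3 -45.7   0.4 -24.  -94.2]
t: 10.83
position: [0.3809, -0.1295, 0.0343]
tool_rot: [-51.5, 89.8, -50.6]
contact_force: [-2.4, 1.3, 11.6]
grip_width: 0.0447
t 10.83 pos [ 380.9 -129.5   34.3] jaw 90.92 xaxis [ 0.0023 -0.0027 -1.    ] F [-2.4  1.3 11.6] w 44.7 j [  4.7  20.1 -45.7   0.4 -24.1 -94.2]
```

```bash
python3 - <<'E'
from h import *
p,d=optics.snapshot("scene");crop(p,240,105,80,65,9,"pics/scene7.png")
E
```

```text
(no output)
```

View pics/scene7.png

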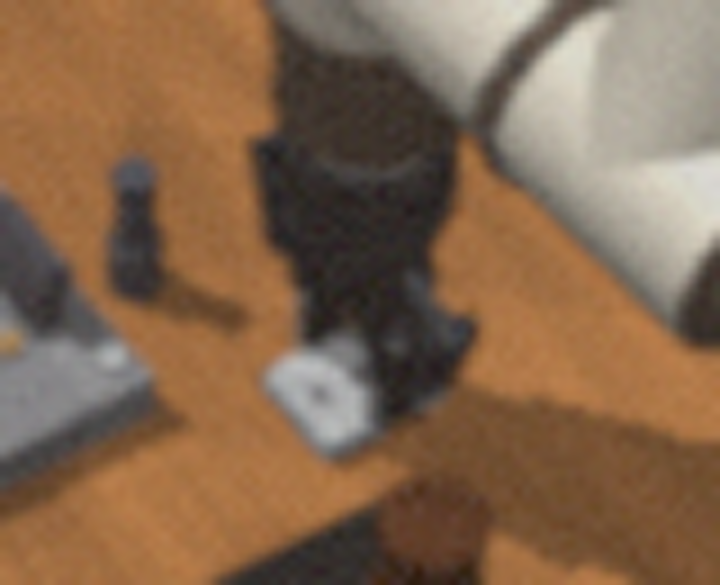

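The finger lies along the plate's near long side at (400,380) and the plate is flat. I'll lift a little and check.

```bash
python3 -m crank '[[[0,0,0,0,0,0.005,-0.3],[0,0,0,0,0,0.015,-0.3],[0,0,0,0,0,0.03,-0.3],[0,0,0,0,0,0.045,-0.3],[0,0,0,0,0,0.045,-0.3],[0,0,0,0,0,0.045,-0.3]]]' 60; python3 st.py;python3 - <<'E'
from h import *
p,d=optics.snapshot("scene");crop(p,240,95,80,65,9,"pics/scene8.png")
E
```

```text
t: 11.38
position: [0.381, -0.1294, 0.0797]
tool_rot: [-29.7, 89.7, -28.8]
contact_force: [-0.9, -0.7, -2.9]
grip_width: 0.0443
t 11.38 pos [ 381.  -129.4   79.7] jaw 90.9 xaxis [ 0.0042 -0.0023 -1.    ] F [-0.9 -0.7 -2.9] w 44.3 j [  4.7  14.4 -43.1   0.3 -32.3 -94.1]
```

View pics/scene8.png

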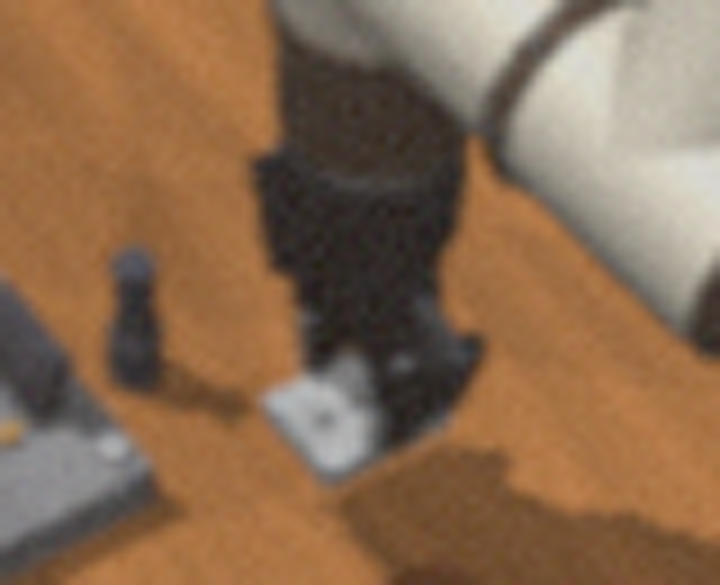

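It is held level, with the underside about 34 mm below the TCP. I'll raise it above the drift punch and cheeks, then go over the seat.

```bash
python3 -m crank '[[[0,0,0,0,0,0.03,-0.3],[0,0,0,0,0,0.06,-0.3],[0,0,0,0.01,-0.008,0.075,-0.3],[0,0,0,0.035,-0.026,0.075,-0.3],[0,0,0,0.06,-0.046,0.075,-0.3],[0,0,0,0.085,-0.065,0.075,-0.3],[0,0,0,0.11,-0.085,0.075,-0.3],[0,0,0,0.13,-0.1,0.075,-0.3],[0,0,0,0.139,-0.107,0.075,-0.3],[0,0,0,0.139,-0.107,0.075,-0.3],[0,0,0,0.139,-0.107,0.075,-0.3]]]' 60; python3 st.py;python3 - <<'E'
from h import *
p,d=optics.snapshot("scene");crop(p,195,70,80,75,8,"pics/scene9.png")
E
```

```text
t: 12.35
position: [0.5182, -0.2364, 0.1516]
tool_rot: [-162.7, 89.8, -161.9]
contact_force: [-0.6, -0.0, -2.6]
grip_width: 0.0446
t 12.35 pos [ 518.2 -236.4  151.6] jaw 90.81 xaxis [-2.7e-03 -9.0e-04 -1.0e+00] F [-0.6 -0.  -2.6] w 44.6 j [ -8.2  22.3 -15.6   0.1 -52.2 -81.1]
```

View pics/scene9.png

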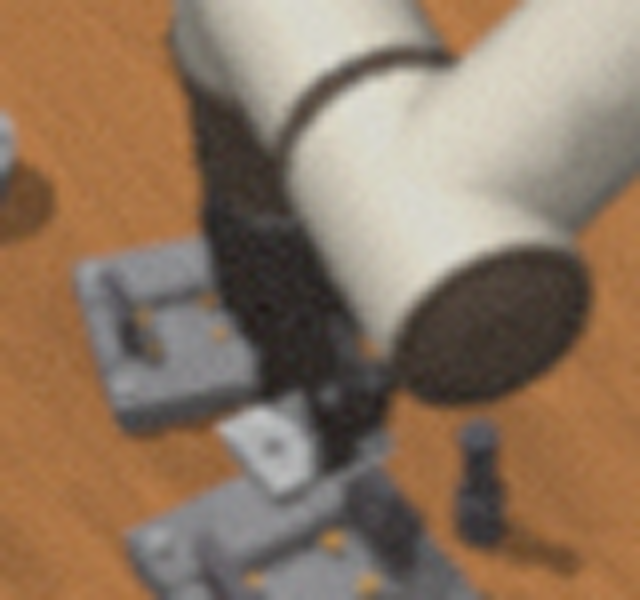

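```bash
python3 -m crank '[[[0,0,0,0.002,0,-0.015,-0.3],[0,0,0,0.002,0,-0.03,-0.3],[0,0,0,0.002,0,-0.042,-0.3],[0,0,0,0.002,0,-0.049,-0.3],[0,0,0,0.002,0,-0.05,-0.3],[0,0,0,0.002,0,-0.05,-0.3]]]' 60; python3 st.py;python3 - <<'E'
from h import *
p,d=optics.snapshot("scene");np.savez("scene10.npz",p=p,d=d);crop(p,200,90,70,75,8,"pics/scene10.png")
E
```

```text
t: 12.9
position: [0.5193, -0.2356, 0.1019]
tool_rot: [-166.2, 89.8, -165.3]
contact_force: [0.2, -1.1, -2.2]
grip_width: 0.0442
t 12.9 pos [ 519.3 -235.6  101.9] jaw 90.88 xaxis [-3.4e-03 -9.0e-04 -1.0e+00] F [ 0.2 -1.1 -2.2] w 44.2 j [ -8.1  25.8 -18.5   0.1 -45.9 -81.1]
```

View pics/scene10.png

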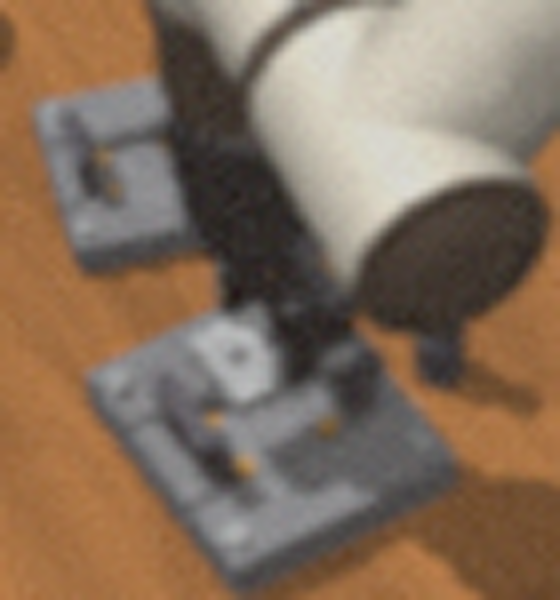

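```bash
python3 - <<'E'
from h import *
p=np.load("scene10.npz")["p"]
print(proj("scene",[[.5187+.0028+.032,-.2356-.024,.0816],[.5187+.0028+.032,-.2356+.024,.0816],[.5187+.0028+.032,-.2356+.024,.0676]]))
q=[[224.3,133.6],[230.9,140.3]]
print(plane("scene",q,.0816))
hsv=cv2.cvtColor(p,cv2.COLOR_RGB2HSV); m=((hsv[...,1]<60)&(hsv[...,2]>150)).astype(np.uint8)
v=np.zeros_like(m); v[128:142,222:236]=m[128:142,222:236]
c=max(cv2.findContours(v,0,cv2.CHAIN_APPROX_NONE)[0],key=cv2.contourArea)
P=plane("scene",c.reshape(-1,2),.0816)[:,:2]*1000
print("x+ edge",np.sort(P[:,0])[-5:].round(1)); print(P.round(0).tolist())
E
```

```text
[[222.18880232 131.55136364]
 [228.64683035 140.04614884]
 [228.83078378 142.36949927]]
[[ 0.55174864 -0.24679439  0.0816    ]
 [ 0.5470474  -0.2060884   0.0816    ]]
x+ edge [549.9 550.5 550.6 551.3 552. ]
[[538.0, -258.0], [543.0, -256.0], [546.0, -258.0], [552.0, -256.0], [551.0, -250.0], [550.0, -244.0], [550.0, -238.0], [549.0, -231.0], [548.0, -225.0], [551.0, -221.0], [550.0, -215.0], [547.0, -213.0], [544.0, -211.0], [538.0, -213.0], [535.0, -211.0], [533.0, -215.0], [530.0, -219.0], [528.0, -224.0], [525.0, -228.0], [526.0, -234.0], [523.0, -238.0], [524.0, -244.0], [527.0, -246.0], [531.0, -248.0], [531.0, -254.0], [534.0, -256.0]]
```

The plate's edge in the scene view, about (519–520, −235) after correction, agrees with the TCP to about 1 mm. I'll shift +1 and −1 mm and lower slowly, watching the force.

```bash
python3 -m crank '[[[0,0,0,0.001,-0.001,0,-0.3],[0,0,0,0.001,-0.001,-0.004,-0.3],[0,0,0,0.001,-0.001,-0.009,-0.3],[0,0,0,0.001,-0.001,-0.014,-0.3],[0,0,0,0.001,-0.001,-0.019,-0.3],[0,0,0,0.001,-0.001,-0.024,-0.3],[0,0,0,0.001,-0.001,-0.024,-0.3]]]' 60; python3 st.py; python3 -m crank '[[[0,0,0,0,0,-0.004,-0.3],[0,0,0,0,0,-0.008,-0.3],[0,0,0,0,0,-0.011,-0.3],[0,0,0,0,0,-0.014,-0.3],[0,0,0,0,0,-0.014,-0.3]]]' 60; python3 st.py
```

```text
t: 13.53
position: [0.52, -0.2366, 0.077]
tool_rot: [-173.4, 89.7, -172.5]
contact_force: [0.1, -0.2, -3.4]
grip_width: 0.0446
t 13.53 pos [ 520.  -236.6   77. ] jaw 90.86 xaxis [-4.5e-03 -6.0e-04 -1.0e+00] F [ 0.1 -0.2 -3.4] w 44.6 j [ -8.2  27.9 -19.6   0.1 -42.8 -81. ]
t: 13.95
position: [0.52, -0.2366, 0.0624]
tool_rot: [-175.0, 89.7, -174.2]
contact_force: [0.5, 1.4, -3.9]
grip_width: 0.0444
t 13.95 pos [ 520.  -236.6   62.4] jaw 90.86 xaxis [-4.9e-03 -5.0e-04 -1.0e+00] F [ 0.5  1.4 -3.9] w 44.4 j [ -8.2  29.  -20.2   0.1 -41.  -81. ]
```

```bash
python3 -m crank '[[[0,0,0,0,0,-0.001,-0.3],[0,0,0,0,0,-0.002,-0.3],[0,0,0,0,0,-0.003,-0.3],[0,0,0,0,0,-0.004,-0.3],[0,0,0,0,0,-0.004,-0.3]]]' 60; python3 st.py; python3 -m crank '[[[0,0,0,0,0,-0.001,-0.3],[0,0,0,0,0,-0.002,-0.3],[0,0,0,0,0,-0.003,-0.3],[0,0,0,0,0,-0.003,-0.3]]]' 60; python3 st.py
```

```text
t: 14.37
position: [0.52, -0.2366, 0.0583]
tool_rot: [-174.8, 89.7, -173.9]
contact_force: [0.2, -0.6, -3.5]
grip_width: 0.0443
t 14.37 pos [ 520.  -236.6   58.3] jaw 90.86 xaxis [-4.9e-03 -5.0e-04 -1.0e+00] F [ 0.2 -0.6 -3.5] w 44.3 j [ -8.2  29.4 -20.4   0.1 -40.5 -81. ]
t: 14.7
position: [0.52, -0.2366, 0.0551]
tool_rot: [-175.4, 89.7, -174.5]
contact_force: [0.5, -0.2, -2.4]
grip_width: 0.0444
t 14.7 pos [ 520.  -236.6   55.1] jaw 90.86 xaxis [-4.9e-03 -5.0e-04 -1.0e+00] F [ 0.5 -0.2 -2.4] w 44.4 j [ -8.2  29.6 -20.5   0.1 -40.1 -81. ]
```

The underside is at about 21 mm, already below the 26 mm rim with no contact, so it has entered the recess. I'll carry on to the studs.

```bash
python3 -m crank '[[[0,0,0,0,0,-0.001,-0.3],[0,0,0,0,0,-0.002,-0.3],[0,0,0,0,0,-0.002,-0.3]]]' 60; python3 st.py; python3 -m crank '[[[0,0,0,0,0,-0.001,-0.3],[0,0,0,0,0,-0.0015,-0.3],[0,0,0,0,0,-0.0015,-0.3]]]' 60; python3 st.py
```

```text
t: 14.95
position: [0.5202, -0.2366, 0.0539]
tool_rot: [-171.0, 89.7, -170.1]
contact_force: [-1.7, 2.1, 3.8]
grip_width: 0.0448
t 14.95 pos [ 520.2 -236.6   53.9] jaw 90.88 xaxis [-4.5e-03 -8.0e-04 -1.0e+00] F [-1.7  2.1  3.8] w 44.8 j [ -8.2  29.7 -20.6   0.1 -39.9 -81. ]
t: 15.2
position: [0.5202, -0.2366, 0.0527]
tool_rot: [-168.7, 89.8, -167.8]
contact_force: [-1.5, 1.8, 4.4]
grip_width: 0.0446
t 15.2 pos [ 520.2 -236.6   52.7] jaw 90.89 xaxis [-4.2e-03 -9.0e-04 -1.0e+00] F [-1.5  1.8  4.4] w 44.6 j [ -8.2  29.8 -20.7   0.1 -39.7 -81. ]
```

The plate is on the studs, and the step from −3 to +4 N matches 4 × 2 N. I'll press on while gripped as far as the finger clearance allows, since that keeps it level.

```bash
python3 -m crank '[[[0,0,0,0,0,-0.001,-0.3],[0,0,0,0,0,-0.002,-0.3],[0,0,0,0,0,-0.002,-0.3]]]' 60; python3 st.py; python3 -m crank '[[[0,0,0,0,0,-0.001,-0.3],[0,0,0,0,0,-0.002,-0.3],[0,0,0,0,0,-0.002,-0.3]]]' 60; python3 st.py
```

```text
t: 15.45
position: [0.5202, -0.2366, 0.0507]
tool_rot: [-168.8, 89.8, -167.9]
contact_force: [-1.5, 1.4, 4.2]
grip_width: 0.0446
t 15.45 pos [ 520.2 -236.6   50.7] jaw 90.89 xaxis [-4.2e-03 -9.0e-04 -1.0e+00] F [-1.5  1.4  4.2] w 44.6 j [ -8.2  30.  -20.7   0.1 -39.5 -81. ]
t: 15.7
position: [0.5202, -0.2366, 0.0487]
tool_rot: [-168.4, 89.8, -167.6]
contact_force: [-1.6, 2.5, 3.9]
grip_width: 0.0445
t 15.7 pos [ 520.2 -236.6   48.7] jaw 90.89 xaxis [-4.2e-03 -9.0e-04 -1.0e+00] F [-1.6  2.5  3.9] w 44.5 j [ -8.2  30.2 -20.8   0.1 -39.2 -81. ]
```

```bash
python3 -m crank '[[[0,0,0,0,0,-0.0007,-0.3],[0,0,0,0,0,-0.001,-0.3],[0,0,0,0,0,-0.001,-0.3]]]' 60; python3 st.py; python3 -m crank '[[[0,0,0,0,0,-0.0007,-0.3],[0,0,0,0,0,-0.001,-0.3],[0,0,0,0,0,-0.001,-0.3]]]' 60; python3 st.py
```

```text
t: 15.95
position: [0.5202, -0.2366, 0.0483]
tool_rot: [-167.0, 89.7, -166.1]
contact_force: [-1.9, 1.8, 7.1]
grip_width: 0.0443
t 15.95 pos [ 520.2 -236.6   48.3] jaw 90.9 xaxis [-0.0042 -0.001  -1.    ] F [-1.9  1.8  7.1] w 44.3 j [ -8.2  30.2 -20.8   0.1 -39.2 -81. ]
t: 16.2
position: [0.5203, -0.2368, 0.0482]
tool_rot: [-161.5, 89.8, -160.5]
contact_force: [-3.9, 1.9, 9.4]
grip_width: 0.0445
t 16.2 pos [ 520.3 -236.8   48.2] jaw 90.93 xaxis [-0.004  -0.0014 -1.    ] F [-3.9  1.9  9.4] w 44.5 j [ -8.2  30.2 -20.9   0.2 -39.1 -81. ]
```

The force rises at a TCP height of 48.2 mm, so the tips are on the base rim. I'll let go, rise, shut the fingers and push from above at the centre.

```bash
python3 -m crank '[[[0,0,0,0,0,0.001,0],[0,0,0,0,0,0.001,0.5],[0,0,0,0,0,0.001,0.8],[0,0,0,0,0,0.001,0.8],[0,0,0,0,0,0.001,0.8],[0,0,0,0,0,0.01,0.8],[0,0,0,0,0,0.03,0.8],[0,0,0,0,0,0.055,0.8],[0,0,0,0,0,0.08,0.8],[0,0,0,0,0,0.08,0.8]]]' 60; python3 st.py
python3 - <<'E'
from h import *
p,d=optics.snapshot("scene");np.savez("scene11.npz",p=p,d=d);crop(p,205,110,60,60,10,"pics/scene11.png")
E
```

```text
t: 17.03
position: [0.5237, -0.2377, 0.1342]
tool_rot: [-36.3, 89.5, -35.2]
contact_force: [1.4, 0.3, 0.2]
grip_width: 0.0771
t 17.03 pos [ 523.7 -237.7  134.2] jaw 91.02 xaxis [ 0.0067 -0.0047 -1.    ] F [1.4 0.3 0.2] w 77.1 j [ -8.2  23.7 -16.4   0.3 -49.5 -81. ]
```

View pics/scene11.png

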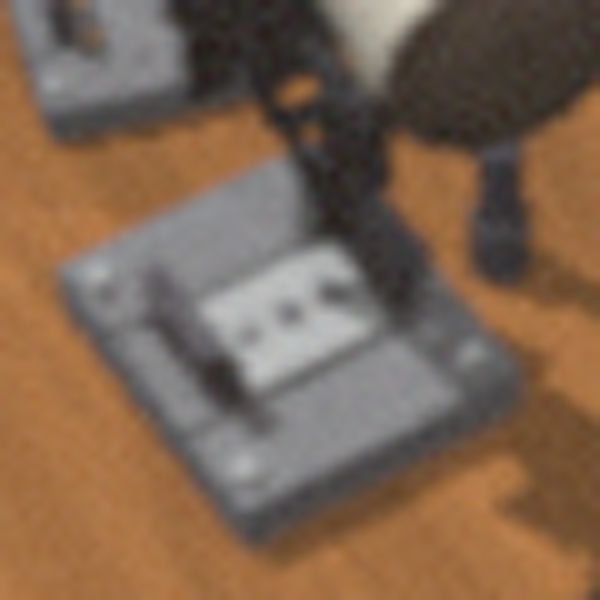

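The plate is in the recess, nearly flush, with its top at the crop's (290,315). I'll shut the fingers and go down onto it.

```bash
python3 -m crank '[[[0.004,0.006,0,-0.0035,0.001,0,0],[0.004,0.006,0,-0.0035,0.001,0,-0.5],[0.004,0.006,0,-0.0035,0.001,0,-1],[0.004,0.006,0,-0.0035,0.001,0,-1],[0.004,0.006,0,-0.0035,0.001,0,-1],[0.004,0.006,0,-0.0035,0.001,0,-1],[0.004,0.006,0,-0.0035,0.001,0,-1],[0.004,0.006,0,-0.0035,0.001,-0.02,-1],[0.004,0.006,0,-0.0035,0.001,-0.045,-1],[0.004,0.006,0,-0.0035,0.001,-0.06,-1],[0.004,0.006,0,-0.0035,0.001,-0.07,-1],[0.004,0.006,0,-0.0035,0.001,-0.073,-1],[0.004,0.006,0,-0.0035,0.001,-0.073,-1]]]' 60; python3 st.py; python3 -m crank '[[[0,0,0,0,0,-0.002,-1],[0,0,0,0,0,-0.004,-1],[0,0,0,0,0,-0.005,-1],[0,0,0,0,0,-0.005,-1]]]' 60; python3 st.py
```

```text
t: 18.17
position: [0.5187, -0.2362, 0.0583]
tool_rot: [165.2, 89.8, 166.2]
contact_force: [-0.4, 0.2, -0.1]
grip_width: 0.0003
t 18.17 pos [ 518.7 -236.2   58.3] jaw 90.97 xaxis [-0.0039  0.001  -1.    ] F [-0.4  0.2 -0.1] w 0.3 j [ -8.2  29.3 -20.6  -0.  -40.4 -80.8]
t: 18.5
position: [0.5189, -0.2363, 0.0537]
tool_rot: [163.1, 89.8, 164.1]
contact_force: [-0.8, -0.4, -0.3]
grip_width: 0.0001
t 18.5 pos [ 518.9 -236.3   53.7] jaw 90.96 xaxis [-3.1e-03  9.0e-04 -1.0e+00] F [-0.8 -0.4 -0.3] w 0.1 j [ -8.2  29.7 -20.8  -0.  -39.8 -80.8]
```

```bash
python3 -m crank '[[[0,0.003,0,0.001,0,-0.001,-1],[0,0.003,0,0.001,0,-0.0015,-1],[0,0.003,0,0.001,0,-0.0015,-1]]]' 60; python3 st.py; python3 -m crank '[[[0,0,0,0,0,-0.001,-1],[0,0,0,0,0,-0.0015,-1],[0,0,0,0,0,-0.0015,-1]]]' 60; python3 st.py;  python3 -m crank '[[[0,0,0,0,0,-0.001,-1],[0,0,0,0,0,-0.001,-1]]]' 60; python3 st.py
```

```text
t: 18.75
position: [0.5203, -0.2363, 0.0524]
tool_rot: [172.2, 89.7, 173.1]
contact_force: [0.0, 0.8, 0.7]
grip_width: -0.0001
t 18.75 pos [ 520.3 -236.3   52.4] jaw 90.98 xaxis [-5.3e-03  6.0e-04 -1.0e+00] F [0.  0.8 0.7] w -0.1 j [ -8.2  29.9 -20.6   0.  -39.9 -80.8]
t: 19.0
position: [0.5203, -0.2363, 0.0513]
tool_rot: [173.3, 89.7, 174.3]
contact_force: [-1.7, 0.4, 6.0]
grip_width: 0.0
t 19.0 pos [ 520.3 -236.3   51.3] jaw 90.99 xaxis [-5.2e-03  5.0e-04 -1.0e+00] F [-1.7  0.4  6. ] w 0.0 j [ -8.2  30.  -20.6   0.  -39.7 -80.8]
t: 19.17
position: [0.5202, -0.2363, 0.0511]
tool_rot: [175.2, 89.7, 176.2]
contact_force: [-2.0, 0.4, 7.5]
grip_width: -0.0001
t 19.17 pos [ 520.2 -236.3   51.1] jaw 91.0 xaxis [-5.3e-03  4.0e-04 -1.0e+00] F [-2.   0.4  7.5] w -0.1 j [ -8.2  30.  -20.6   0.  -39.7 -80.8]
```

```bash
python3 -m crank '[[[0,0,0,0,0,-0.001,-1],[0,0,0,0,0,-0.001,-1]]]' 60; python3 st.py; python3 -m crank '[[[0,0,0,0,0,-0.0015,-1],[0,0,0,0,0,-0.0015,-1]]]' 60; python3 st.py;  python3 -m crank '[[[0,0,0,0,0,-0.002,-1],[0,0,0,0,0,-0.002,-1]]]' 60; python3 st.py
```

```text
t: 19.33
position: [0.5203, -0.2363, 0.0511]
tool_rot: [177.9, 89.7, 178.9]
contact_force: [-2.1, 1.5, 8.9]
grip_width: -0.0002
t 19.33 pos [ 520.3 -236.3   51.1] jaw 91.03 xaxis [-5.1e-03  1.0e-04 -1.0e+00] F [-2.1  1.5  8.9] w -0.2 j [ -8.2  30.  -20.7   0.1 -39.6 -80.8]
t: 19.5
position: [0.5202, -0.2363, 0.0511]
tool_rot: [-177.6, 89.7, -176.6]
contact_force: [-4.4, 2.2, 10.6]
grip_width: 0.0
t 19.5 pos [ 520.2 -236.3   51.1] jaw 91.06 xaxis [-4.9e-03 -3.0e-04 -1.0e+00] F [-4.4  2.2 10.6] w 0.0 j [ -8.2  30.  -20.7   0.1 -39.6 -80.8]
t: 19.67
position: [0.5202, -0.2363, 0.0511]
tool_rot: [-172.1, 89.7, -171.0]
contact_force: [-5.1, 2.5, 15.0]
grip_width: 0.0004
t 19.67 pos [ 520.2 -236.3   51.1] jaw 91.1 xaxis [-4.8e-03 -8.0e-04 -1.0e+00] F [-5.1  2.5 15. ] w 0.4 j [ -8.1  30.  -20.7   0.1 -39.6 -80.9]
```

The TCP stands firm at 51.1 mm while the force climbs to 15 N. The geometry predicts 51.0 mm for fully home. I'll press harder, then check for level.

```bash
python3 -m crank '[[[0,0,0,0,0,-0.003,-1],[0,0,0,0,0,-0.004,-1],[0,0,0,0,0,-0.004,-1]]]' 60; python3 st.py; python3 -m crank '[[[0,0,0,0,0,0.005,-1],[0,0,0,0,0,0.015,-1],[0,0,0,0,0,0.035,-1],[0,0,0,0,0,0.06,-1],[0,0,0,0,0,0.09,-1],[0,0,0,-0.04,0.04,0.12,-1],[0,0,0,-0.08,0.08,0.15,-1],[0,0,0,-0.1,0.12,0.15,-1],[0,0,0,-0.1,0.16,0.15,-1],[0,0,0,-0.1,0.2,0.15,-1],[0,0,0,-0.1,0.2,0.15,-1]]]' 60; python3 st.py
python3 - <<'E'
from h import *
for n,b in (("scene",(205,110,60,55)),("top",(290,170,60,55))):
    p,d=optics.snapshot(n);np.savez(n+"12.npz",p=p,d=d);crop(p,*b,10,f"pics/{n}12.png")
E
```

```text
t: 19.92
position: [0.5203, -0.2363, 0.051]
tool_rot: [-160.7, 89.7, -159.5]
contact_force: [-7.7, 5.2, 25.8]
grip_width: 0.0001
t 19.92 pos [ 520.3 -236.3   51. ] jaw 91.19 xaxis [-0.0046 -0.0017 -1.    ] F [-7.7  5.2 25.8] w 0.1 j [ -8.1  30.  -20.8   0.2 -39.5 -80.9]
t: 20.83
position: [0.4193, -0.0347, 0.2018]
tool_rot: [-162.2, 89.8, -161.1]
contact_force: [0.9, -0.1, -0.9]
grip_width: 0.0003
t 20.83 pos [419.3 -34.7 201.8] jaw 91.16 xaxis [-2.6e-03 -9.0e-04 -1.0e+00] F [ 0.9 -0.1 -0.9] w 0.3 j [  17.6    5.   -31.1    0.   -54.  -106.4]
```

View pics/scene12.png

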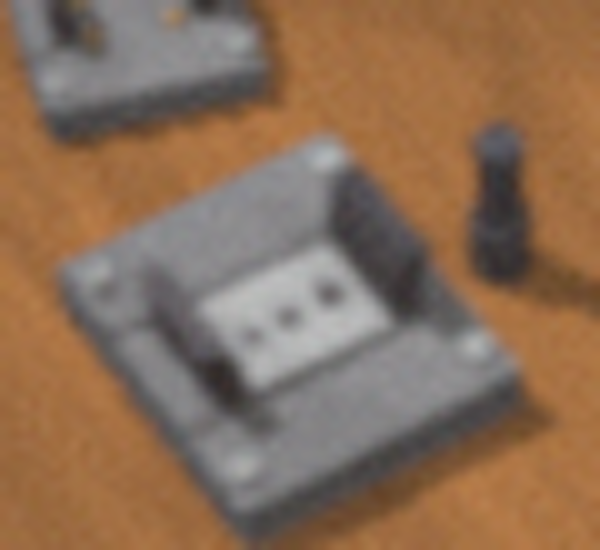

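View pics/top12.png

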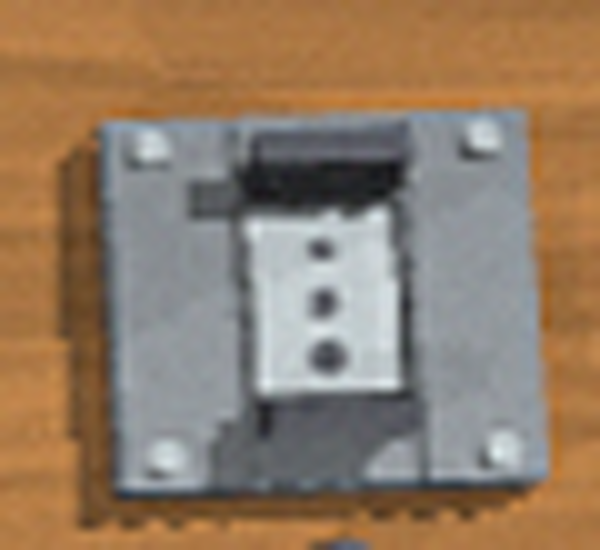

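Both views show the plate in the recess at top crop (325,300), even all round. To check that it is level, I'll compare the depth over the plate with the base, then probe its ends with the fingertips.

```bash
python3 - <<'E'
from h import *
for n in("scene","top"):
    d=np.load(n+"12.npz")["d"]
    v,u=np.mgrid[0:384,0:512]; c,rr=ray(n,np.c_[u.ravel(),v.ravel()])
    P=c+rr*d.ravel()[:,None]; ok=d.ravel()>0
    b=np.array([.0028 if n=="scene" else 0,0])
    q=(P[:,:2]-b-[.5198,-.2364])
    pl=ok&(abs(q[:,0])<.027)&(abs(q[:,1])<.019)
    ba=ok&(abs(q[:,0])<.04)&(abs(q[:,1])>.033)&(abs(q[:,1])<.06)
    A=np.c_[q[pl],np.ones(pl.sum())]; f=np.linalg.lstsq(A,P[pl,2],rcond=None)[0]
    print(n,"plate",np.median(P[pl,2])*1e3,pl.sum(),"base",np.median(P[ba,2])*1e3,ba.sum(),"slopes",f[:2].round(3))
    A=np.c_[q[ba],np.ones(ba.sum())];print("base slopes",np.linalg.lstsq(A,P[ba,2],rcond=None)[0][:2].round(3))
    p=np.load(n+"12.npz")["p"]; hsv=cv2.cvtColor(p,cv2.COLOR_RGB2HSV); m=((hsv[...,1]<45)&(hsv[...,2]>165)).astype(np.uint8)
    x,y,w,h=(312,189,22,22) if n=="top" else (222,132,24,20)
    vv=np.zeros_like(m); vv[y:y+h,x:x+w]=m[y:y+h,x:x+w]
    cc=max(cv2.findContours(vv,0,cv2.CHAIN_APPROX_NONE)[0],key=cv2.contourArea)
    print([np.round(k,1) for k in cv2.minAreaRect((plane(n,cc.reshape(-1,2),.026)[:,:2]*1000).astype(np.float32))])
E
```

```text
scene plate 25.307980772598214 106 base 25.81982131897087 223 slopes [0.028 0.016]
base slopes [ 0.002 -0.011]
[array([ 518.7, -236.8]), array([51.6, 44. ]), np.float64(0.6)]
top plate 26.077604824416454 183 base 26.347409365835016 382 slopes [-0.01   0.017]
base slopes [-0.007  0.004]
[array([ 519.7, -237. ]), array([46.1, 56.8]), np.float64(88.9)]
```

Depth says it is flush to about 0.5 mm. There is a faint rise toward +y in both views, near the noise level. I'll press gently near +y, −y and both ends to settle it and measure the heights.

```bash
python3 -m crank '[[[0,0,0,0.02,-0.04,0,-1],[0,0,0,0.04,-0.08,0,-1],[0,0,0,0.06,-0.12,0,-1],[0,0,0,0.08,-0.16,-0.02,-1],[0,0,0,0.1,-0.185,-0.05,-1],[0,0,0,0.101,-0.188,-0.08,-1],[0,0,0,0.101,-0.188,-0.11,-1],[0,0,0,0.101,-0.188,-0.135,-1],[0,0,0,0.101,-0.188,-0.144,-1],[0,0,0,0.101,-0.188,-0.147,-1],[0,0,0,0.101,-0.188,-0.147,-1]]]' 60; python3 st.py; python3 -m crank '[[[0,0,0,0,0,-0.002,-1],[0,0,0,0,0,-0.004,-1],[0,0,0,0,0,-0.005,-1],[0,0,0,0,0,-0.006,-1]]]' 60; python3 st.py
```

```text
t: 21.85
position: [0.5212, -0.2212, 0.0548]
tool_rot: [-164.0, 89.9, -162.4]
contact_force: [-0.4, 0.9, 0.3]
grip_width: -0.0002
t 21.85 pos [ 521.2 -221.2   54.8] jaw 91.58 xaxis [-2.4e-03 -8.0e-04 -1.0e+00] F [-0.4  0.9  0.3] w -0.2 j [ -6.6  29.3 -21.4   0.1 -39.5 -81.9]
t: 22.18
position: [0.5221, -0.2212, 0.0511]
tool_rot: [-92.2, 89.9, -90.6]
contact_force: [-3.5, 3.1, 13.7]
grip_width: 0.0002
t 22.18 pos [ 522.1 -221.2   51.1] jaw 91.64 xaxis [-0.     -0.0015 -1.    ] F [-3.5  3.1 13.7] w 0.2 j [ -6.5  29.6 -21.5   0.1 -38.9 -81.9]
```

```bash
python3 -m crank '[[[0,0,0,0,0,-0.003,-1],[0,0,0,0,0,-0.003,-1]]]' 60 | sed -n 2,4p; python3 -m crank '[[[0,0,0,0,0,0.006,-1],[0,0,0,0,0,0.006,-1],[0,0,0,-0.002,-0.015,0.006,-1],[0,0,0,-0.002,-0.029,0.006,-1],[0,0,0,-0.002,-0.029,0.003,-1],[0,0,0,-0.002,-0.029,0,-1],[0,0,0,-0.002,-0.029,-0.002,-1],[0,0,0,-0.002,-0.029,-0.004,-1]]]' 60; python3 -m crank '[[[0,0,0,0,0,0.006,-1],[0,0,0,0,0,0.006,-1],[0,0,0,0.01,0.014,0.006,-1],[0,0,0,0.015,0.014,0.006,-1],[0,0,0,0.015,0.014,0.003,-1],[0,0,0,0.015,0.014,0,-1],[0,0,0,0.015,0.014,-0.002,-1],[0,0,0,0.015,0.014,-0.003,-1]]]' 60; python3 -m crank '[[[0,0,0,0,0,0.006,-1],[0,0,0,0,0,0.006,-1],[0,0,0,-0.015,0,0.006,-1],[0,0,0,-0.03,0,0.006,-1],[0,0,0,-0.03,0,0.003,-1],[0,0,0,-0.03,0,0,-1],[0,0,0,-0.03,0,-0.002,-1],[0,0,0,-0.03,0,-0.003,-1]]]' 60
```

```text
position: [0.5221, -0.2211, 0.0511]
tool_rot: [-77.4, 89.9, -75.7]
contact_force: [-4.6, 2.0, 13.6]
t: 23.02
position: [0.5205, -0.2504, 0.0509]
tool_rot: [-91.0, 89.7, -89.1]
contact_force: [-10.4, 3.0, 37.3]
grip_width: -0.0
t: 23.68
position: [0.5359, -0.2361, 0.051]
tool_rot: [-87.2, 89.7, -85.3]
contact_force: [-7.2, 8.9, 28.4]
grip_width: 0.0001
t: 24.35
position: [0.5044, -0.2363, 0.0509]
tool_rot: [-135.1, 89.6, -133.1]
contact_force: [-13.0, 6.8, 35.5]
grip_width: -0.0004
```

All five touch heights are 50.9–51.1 mm, so the plate is level and home. I'll back off and take a last look.

```bash
python3 -m crank '[[[0,0,0,0.005,0,0.006,-1],[0,0,0,0.012,0,0.02,-1],[0,0,0,0.015,0,0.045,-1],[0,0,0,0.015,0,0.08,-1],[0,0,0,0,0.03,0.12,-1],[0,0,0,-0.03,0.07,0.15,-1],[0,0,0,-0.06,0.11,0.15,-1],[0,0,0,-0.08,0.15,0.15,-1],[0,0,0,-0.09,0.19,0.15,-1],[0,0,0,-0.09,0.2,0.15,-1],[0,0,0,-0.09,0.2,0.15,-1],[0,0,0,-0.09,0.2,0.15,-1]]]' 60
python3 - <<'E'
from h import *
for n in("scene","top"):
    p,d=optics.snapshot(n);np.savez(n+"13.npz",p=p,d=d);cv2.imwrite(f"pics/{n}13.png",cv2.resize(p[:,:,::-1],(800,600)))
    if n=="top": crop(p,290,170,60,55,10,"pics/seat13.png")
E
```

```text
t: 25.35
position: [0.4147, -0.0342, 0.2011]
tool_rot: [-129.4, 89.6, -127.0]
contact_force: [0.4, -0.3, -0.3]
grip_width: 0.0003
```

View pics/scene13.png

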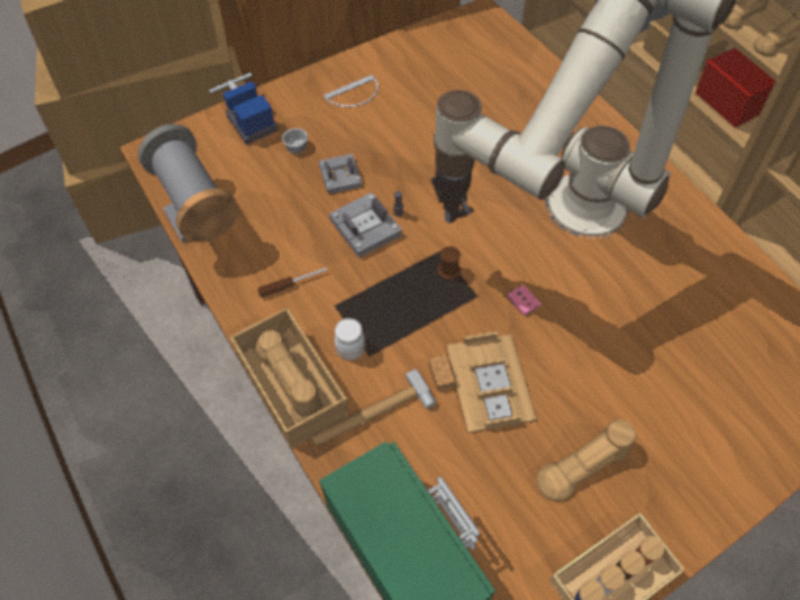

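View pics/seat13.png

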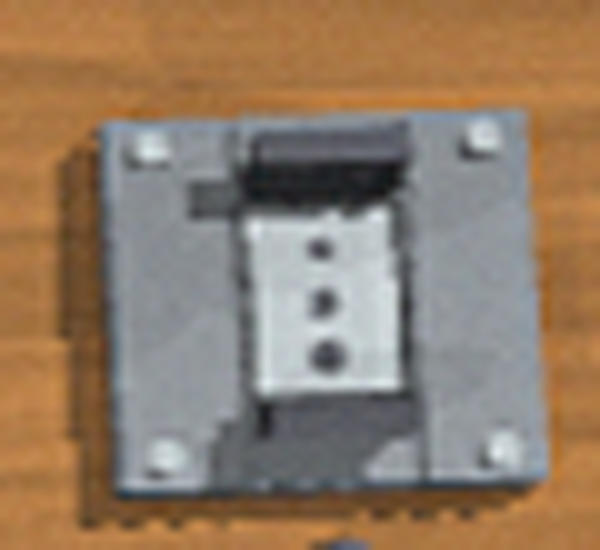

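The plate sits in the base at (365,222) in the scene view. The other two plates at (492,378) and (498,405) and all the bystanders are where they were, and the arm is clear. I'll hand in.

```bash
python3 -c "
from plant import bot
print(bot.close_job())"
```

```text
the job is handed in; nothing more can be done
None
```

The oblong plate is in the larger base, and I handed the job in at about 25 s of the 64 s allowed. I took it from the rack by its ends, set it down on the bench and let go, and took it again by its long sides. I then lowered it between the cheeks and pushed it down against the studs with the fingers shut.

**Fit:** fingertip touches at the centre, both sides and both ends all stopped at TCP heights of 50.9–51.1 mm, against 51.0 mm expected when fully home. Averaged depth put the plate top within 0.5 mm of the base in both views.

**Surroundings:** by eye in the last pictures, the other two plates and the bystanders were where they started, and the arm was clear.

**Checks that disagreed:**
- The scene camera read about 2.9 mm long in x; I corrected for it and the top camera then agreed.
- Before the last probing, the depth fits showed a faint slope of about 0.016 rad across the plate in both views. The touch heights did not bear this out.
- During one end and one side probe the wrist force reached about 37–39 N, pressed through the fingertips. That is below the 120 N wrist limit but close to the 40 N set for the arm and gripper body.

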